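# Show a gouge from the carving-tool case

### The arm

A 6-joint arm with a two-finger parallel gripper is mounted at the origin on a cart in front of the work surface, level with it; the furniture and walls round the work are solid. World frame = base frame: x ahead of the robot, y to its left, z up, the work surface at z = 0. Lengths are in m, angles in rad, forces in N, time in s.
With the tool pointing down it reaches from about 0.25 to 0.775 m from the base axis. Payload 4 kg.
Tool frame: the origin (TCP) lies at the centre of the arm's flange, where the gripper is bolted on; the fingertips stand 199 mm ahead of it and the grasp point (between the pads) lies 180 mm ahead of it (robot.tcp_to_tips is the z of the fingertips in the tool frame, in m); z points along the fingers, y is the line along which they close (so a half turn about z gives the same grasp; the last joint's range is limited). The gripper opens to 94 mm and grips with 3 to 60 N. Pads are 16 mm wide; open, the fingers measure 119 mm over their backs; the gripper's body (75 mm by 177 mm) begins 78 mm behind the grasp point.
Start: joints at [1.082, 0.087, 1.371, -0, 1.684, -0.103], TCP at [0.207, 0.51, 0.405] pointing down, gripper open.
Joint ranges: [-3.1, 3.1], [-0.76, 2.03], [0.27, 2.55], [-1.08, 4.22], [0.17, 2.65], [-2.57, 2.57]. Speed limits (rad/s): [2.79, 2.79, 3.14, 3.14, 3.14, 3.14].

### API

Orientations are given as [roll, pitch, yaw] about the fixed x, y, z axes, in that order (R = Rz(yaw) Ry(pitch) Rx(roll)).
In Python, from bench import robot gives the robot as it stands.
- The arm moves only by the tool play_rows, never from a script. Its arguments are lists of equal length, an entry for each row: "translation": the shift along the tool's x, y, z scaled (see below), a list of three; "twist": the turn, a rotation vector about the tool's x, y, z scaled (see below), a list of three; "gripper": the opening, from -1 (shut) to 1 (fully open). A call has 1 to 8 rows; each row shifts and turns the commanded pose from where the row before left it, along the tool's axes as they then stand; what a row does not reach is not made up. The controller multiplies each number of a shift by 0.04 m and each number of a turn by 0.1 rad. A row lasts 1/10 s, in which the tool goes at most 50 mm and 8.59 degrees, less where a joint would pass 70% of its speed; a pose out of reach is approached as far as the arm can. A call with a number of a shift or a turn outside -1 to 1 is refused whole. A call with a gripper value outside its range is refused whole. The fingers move at their own pace and stop on an object; the grip force is fixed at half the most. Time passes only in rows, so rows that do not move let the fingers close. It gives the time, the measured TCP pose, the force, the opening and the grip force at its end, in the units of the state.
- robot.get_obs(): the state, without advancing time (a new reading comes with each control period).
- robot.snapshot(name): name is "scene" or "side" or "wrist"; returns the picture (420x560x3 uint8, red, green, blue); there is no depth.
- robot.camera_model(name): a dict with "camera_matrix" (3x3 intrinsics, pixels), "k1" (the pictures are not rectified: a ray, as slopes to the right and down, at radius r is drawn at 1 + k1 r^2 times it, then the intrinsics apply), "rvec" (rotation vector, rad) and "tvec" (3), from world to camera coordinates, as OpenCV has them. Camera axes: x right, y down, z forward; pixel columns grow to the right and rows downward; lengths in m; the calibration is good to about 2 mm. A picture is of the moment at which its call begins: read the wrist's pose just before it. camera_model takes no time and is no camera call; for the wrist camera it gives the pose at the moment of the call.
- robot.close_job(): hands the job in; it is judged then, once.
Trained networks look in the newest picture that a camera, given by its name, has taken for a name from the list of things; names that differ only in an ending like _2 or _b are one class to them, and where a whole thing is asked for, a point or a joint stands for the part that bears it (a point fixed in the world has none). Each returns a list of dicts, best first, with "score" (0 to 1); they miss things now and then, are a little off and sometimes report something else, mostly with a low value. They report only what shows in the picture. A call takes as long as a camera call.
- robot.recognise(name, camera): "centre" ([x, y, z] in m, in world coordinates, good to about 4 mm: the middle of the surface that is visible of it).
- robot.spot_point(name, camera): "centre" ([x, y, z] in m, in world coordinates, good to about 4 mm: a listed point, or the origin of a listed thing).
The state is a dict: "time": time; "joint_positions": joint angles; "qvel": joint speeds; "joint_torque": joint torques, N m; "tool_pos": TCP position; "ee_rot": TCP orientation; "wrist_force": force on the tool from outside, world axes, zero at the start; "wrist_torque": the same for the moment, N m; "width": finger opening in m; "finger_force": force on a finger pad.
Only numpy, scipy, OpenCV 4.12 (cv2) and the standard library are available. Lean on these libraries where they do the work, as an engineer would, in place of code of your own. Each camera call takes 0.05 s, during which the arm holds its last target. There are 200 camera calls.

### The job

Lift the lid of the carving-tool case back until it rests on its stop, then draw the dark-handled gouge out of its slanting socket, turn it level and hold it up at least 20 cm above the table for the carver to sight along its edge. Finish while still holding it there, level and still, with the lid left open; leave the two pale-handled tools seated in their sockets and do not disturb the things on the bench.

Things in the scene. Friction and masses are not known exactly. Their poses are not given: they have to be found in the camera images.
- case: Pale wooden carving-tool case with brass corners, fixed: 148 mm deep (x), 232 wide (y), 130 high with the lid shut. Origin under its centre, z up; its front faces its -x, towards the robot. Below, an open tray 56 mm high, walls 8 mm; the lid is the upper 74 mm, an 8 mm shell hinged on the far rim. Inside a slanting rack has three sockets 72 mm apart along y, one tool in each, in varying order.
- case_lid (a joint): Lid angle, rad: 0 shut, grows as it swings up and back; 1.745 (100 degrees) rests on its stop, a batten behind the case. Lid 0.3 kg, damped 0.1 N m s/rad; lifting at the pull takes about 2 N. Let go below 0.95 rad it falls shut; beyond 1.1 rad its weight carries it slowly back onto the stop and keeps it there; open, it stands up to 205 mm (its pull 225) above the table behind the tray.
- lid_handle (a point): Middle of the lid's brass T-bar pull: a round bar 12 mm thick, 44 mm long along the case's y, 26 mm off the lid's front on a 9 mm stem at its middle. It can be pinched by its two ends from above and turns between the fingers as the lid swings. Lid shut: 110 mm above the table, 20 mm below the lid's top.
- lid_hinge (a point): Middle of the lid's hinge line, on the far upper rim of the tray; the line runs along the case's y. Lid shut: the pull's bar is 174 mm in front of it and 54 mm above it.
- gouge: Palm gouge, dark brown eight-sided handle, 135 mm long, 60 g. Origin mid-handle, +x along the tool to the edge. Handle x = -38 to 37 mm, 19 mm across; 16 mm ferrule to x = 47, resting on the rack; blade 13x3.5 mm to x = 97. Seated: +x points down and to the case's back, 42 degrees below level, y along the case's y, handle leans to the front, origin 81 mm up and 14 mm before the case's middle.
- gouge_edge (a point): Middle of the gouge's cutting edge, 97 mm from mid-handle. The socket (16x5.5 mm, 40 mm deep, mouth 50 mm above the table; rack top 64 mm) guides the blade: draw it along the tool's own axis at least 55 mm before turning it. Held level, the tool is horizontal in any heading.
- chisel: Flat chisel, same size, shape and seat as the gouge but a pale wooden handle; stays in its socket.
- v_tool: V-shaped parting tool, same size, shape and seat as the gouge but a pale wooden handle; stays in its socket.
- spoon_blank_0: Bystander: pale wooden spoon blank, 163x42x24 mm, on the table to the right, the one further from the robot. Origin under its middle.
- spoon_blank_1: Bystander: the other such spoon blank, nearer the robot. Origin under its middle.
- sanding_block: Bystander: cork sanding block 56x85x24 mm at the left of the table. Origin under its middle.
- ochre_jar: Bystander: ochre paint jar with a black cap, 39 mm across, 48 mm high, on the table behind the case, to the right. Origin under its middle.

How it is judged:
By the outcome, as a careful person would: the job done as asked, in the order asked, and still so for the second after the job is handed in, while the arm keeps its last pose, push and grip.
It also fails if it takes over 58 s, if anything falls off the work surface, if the arm or the gripper's body presses on something with over 40 N, if the wrist force passes 120 N, or if a joint passes its speed limit or range.

## Working session

There is one attempt and no reset: what is moved stays moved. The work goes in short steps, Python scripts to look and compute and a tool call to move; the robot and the scene stay as the last step left them, time stands still between calls to the robot, and variables do not carry over. Pictures are saved under pics/ and viewed, at most 10 in all, crops included, and the job is handed in when it is done.

Besides the shell and the picture viewer there is one more tool, called after ">>>" as a command line: name --argument value ..., lists and objects as JSON in quotes. play_rows: Moves the arm, as the interface text tells. Its arguments: {"type":"object","properties":{"translation":{"type":"array","items":{"type":"array","items":{"type":"number","minimum":-1,"maximum":1}}},"twist":{"type":"array","items":{"type":"array","items":{"type":"number","minimum":-1,"maximum":1}}},"gripper":{"type":"array","items":{"type":"number"}}},"required":["translation","twist","gripper"]}

```bash
mkdir -p pics; ls; python3 - <<'E'
from bench import robot
import cv2
o=robot.get_obs();print({k:(v if isinstance(v,(int,float)) else [round(float(t),3) for t in v]) for k,v in o.items()})
for c in ("scene","side"):
    im=robot.snapshot(c);cv2.imwrite(f"pics/{c}0.png",im[:,:,::-1])
    m=robot.camera_model(c);print(c,m)
    for n in ("case","lid_handle","lid_hinge","spoon_blank_0","sanding_block","ochre_jar","gouge"):
        print(n,[(round(d["score"],2),[round(float(t),3) for t in d["centre"]]) for d in robot.spot_point(n,c)[:3]])
E
```

```text
pics
{'time': 0.0, 'joint_positions': [1.082, 0.088, 1.372, -0.0, 1.684, -0.103], 'qvel': [0.0, -0.001, -0.001, -0.001, -0.0, -0.001], 'joint_torque': [0.0, -34.018, -30.243, 0.072, 0.033, -0.0], 'tool_pos': [0.207, 0.509, 0.404], 'ee_rot': [-3.139, -0.0, 2.756], 'wrist_force': [0.075, 0.153, -0.339], 'wrist_torque': [0.009, -0.018, 0.017], 'finger_force': 0.0, 'width': 0.09380258190585021}
scene {'camera_matrix': array([[445.17142733,   0.        , 279.65153795],
       [  0.        , 445.17142733, 212.37628176],
       [  0.        ,   0.        ,   1.        ]]), 'k1': 0.018973126244164702, 'rvec': array([ 1.92132637, -1.17634217,  0.60664514]), 'tvec': array([-0.17309509,  0.3547971 ,  0.68099638])}
case [(0.6, [0.541, 0.165, 0.003])]
lid_handle [(0.65, [0.44, 0.15, 0.106])]
lid_hinge []
spoon_blank_0 [(0.91, [0.32, -0.242, -0.002]), (0.81, [0.41, -0.253, -0.001])]
sanding_block [(0.72, [0.33, 0.396, -0.0]), (0.26, [0.541, 0.165, 0.004])]
ochre_jar [(0.85, [0.662, -0.206, -0.001])]
gouge []
side {'camera_matrix': array([[458.990521  ,   0.        , 281.84081701],
       [  0.        , 458.990521  , 208.17959914],
       [  0.        ,   0.        ,   1.        ]]), 'k1': -0.11273879890762442, 'rvec': array([ 0.47094321, -2.53351329,  1.46273444]), 'tvec': array([0.48203376, 0.13955145, 1.15316356])}
case [(0.75, [0.539, 0.167, -0.001])]
lid_handle [(0.97, [0.444, 0.142, 0.115])]
lid_hinge []
spoon_blank_0 [(0.55, [0.411, -0.255, -0.002])]
sanding_block [(0.64, [0.33, 0.4, 0.002])]
ochre_jar [(0.56, [0.659, -0.211, -0.001])]
gouge []
```

View pics/scene0.png

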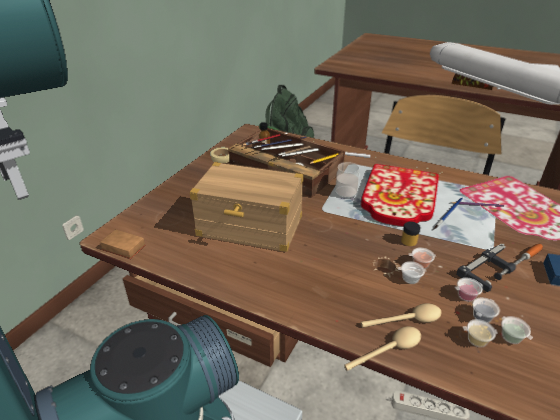

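View pics/side0.png

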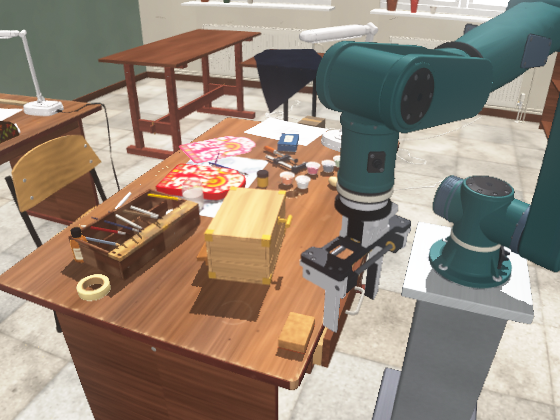

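The scene view shows the case at about (195–302, 165–247) with the pull at (233, 210). In the side view the case is at (207–287, 187–282) with the pull at (286, 219). The next step is enlarged crops, to fit the case's yaw from its corners.

```bash
python3 - <<'E'
import cv2,numpy as np
a=cv2.imread("pics/scene0.png")[155:255,180:313];b=cv2.imread("pics/side0.png")[180:290,195:305]
A=cv2.resize(a,None,fx=3,fy=3,interpolation=cv2.INTER_CUBIC);B=cv2.resize(b,None,fx=3.6,fy=3.6,interpolation=cv2.INTER_CUBIC)
h=max(A.shape[0],B.shape[0]);c=np.zeros((h,A.shape[1]+B.shape[1],3),np.uint8);c[:A.shape[0],:A.shape[1]]=A;c[:B.shape[0],A.shape[1]:]=B
print(c.shape,A.shape);cv2.imwrite("pics/crop.png",c)
E
```

```text
(396, 795, 3) (300, 399, 3)
```

View pics/crop.png

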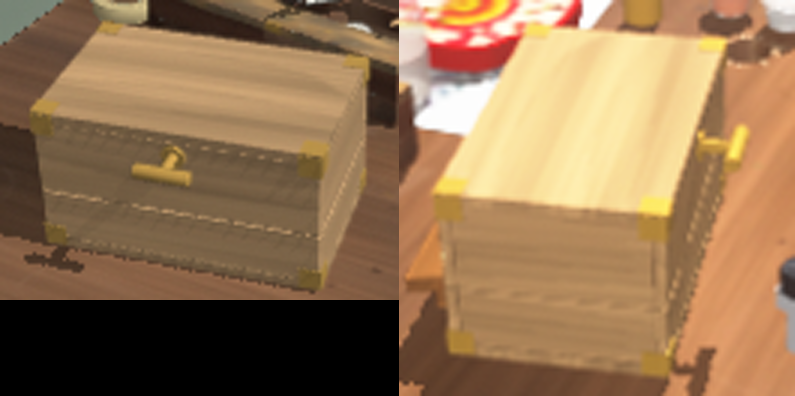

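```bash
cat > h.py <<'E'
from bench import robot
import cv2,numpy as np
from scipy.spatial.transform import Rotation as Rot
from scipy.optimize import least_squares
def proj(m,P):
    k=np.zeros(5);k[0]=m["k1"]
    return cv2.projectPoints(np.asarray(P,float).reshape(-1,1,3),m["rvec"],m["tvec"],m["camera_matrix"],k)[0].reshape(-1,2)
def c2w(c,P): # case (x,y,yaw)
    return Rot.from_euler("z",c[2]).apply(np.atleast_2d(P))+[c[0],c[1],0]
def state():
    o=robot.get_obs();return np.array(o["tool_pos"]),Rot.from_euler("xyz",o["ee_rot"]),o
def delta(p,R): # target flange pose -> tool-frame shift in row units, rotvec in row units
    p0,R0,_=state()
    return (R0.inv().apply(np.asarray(p)-p0)/.04).round(2),((R0.inv()*R).as_rotvec()/.1).round(2)
E
python3 - <<'E'
from h import *
F,B,L,Rr,T=-.074,.074,.116,-.116,.13
sp=[((F,L,T),(32,102)),((F,Rr,T),(322,150)),((B,Rr,T),(368,58)),((B,L,T),(100,26)),((F,L,0),(48,242)),((F,Rr,0),(323,290)),((-.1,0,.11),(162,174))]
dp=[((B,L,T),(436,180)),((F,L,T),(671,200)),((F,Rr,T),(727,40)),((B,Rr,T),(527,27)),((B,L,0),(450,353)),((F,L,0),(670,374)),((-.1,0,.11),(740,147))]
a=np.array([p for _,p in sp],float);a=(a+.5)/3-.5+[180,155]
b=np.array([p for _,p in dp],float);b=(b-[399,0]+.5)/3.6-.5+[195,180]
S=robot.camera_model("scene");D=robot.camera_model("side")
A=[p for p,_ in sp];Bp=[p for p,_ in dp]
def f(c,w=(1,1)): return np.r_[w[0]*(proj(S,c2w(c,A))-a).ravel(),w[1]*(proj(D,c2w(c,Bp))-b).ravel()]
for w in ((1,1),(1,0),(0,1)):
    r=least_squares(f,[.54,.166,.2],args=(w,),loss="soft_l1");print(w,r.x.round(4),f(r.x,w).round(1))
    c=r.x
    if w==(1,1): np.save("case.npy",c);print("bar",c2w(c,(-.1,0,.11)).round(4))
p,R,_=state();print(R.as_matrix().round(3),c2w(np.load("case.npy"),[(-.1,0,.11),(.074,0,.056)]).round(4))
E
```

```text
(1, 1) [0.5405 0.1663 0.2071] [-0.1  2.6  0.6  1.3  0.3 -0.9  1.5 -2.   0.8  0.3 -0.2  0.   0.6 -0.6
  0.1  4.  -0.6  4.6 -0.2  0.3  0.7 -0.3  0.7  1.3  0.3  2.1 -0.5  0.7]
bar [[0.4427 0.1457 0.11  ]]
(1, 0) [0.5401 0.1675 0.2112] [-0.6  2.7  0.2  1.2 -0.3 -1.   0.8 -2.   0.3  0.4 -0.5 -0.1  0.2 -0.6
  0.   0.  -0.   0.  -0.   0.   0.  -0.   0.   0.   0.   0.  -0.   0. ]
(0, 1) [0.5433 0.1604 0.2073] [ 0.   0.   0.   0.   0.  -0.   0.  -0.   0.   0.   0.   0.   0.  -0.
  0.3  2.4 -0.7  2.9 -0.5 -0.8  0.8 -1.4  0.9 -0.4  0.1  0.3 -0.8 -0.7]
[[-0.927  0.376  0.   ]
 [ 0.376  0.927  0.   ]
 [-0.     0.    -1.   ]] [[0.4427 0.1457 0.11  ]
 [0.6129 0.1815 0.056 ]]
```

>>> play_rows --translation '[[-0.74,-0.52,0],[-0.74,-0.52,0],[-0.74,-0.52,0],[-0.74,-0.52,0],[-0.74,-0.52,0],[-0.74,-0.52,0],[-0.74,-0.52,0],[-0.74,-0.52,0]]' --twist '[[0,0,0],[0,0,0],[0,0,0],[0,0,0],[0,0,0],[0,0,0],[0,0,0],[0,0,0]]' --gripper '[1,1,1,1,1,1,1,1]'

```text
time: 1.6
tool_pos: [0.3642, 0.2649, 0.4049]
ee_rot: [3.141, 0.0, 2.756]
wrist_force: [-0.1, 0.4, 0.2]
width: 0.0937
finger_force: 0.0
```

>>> play_rows --translation '[[-0.74,-0.52,0],[-0.74,-0.52,0],[-0.74,-0.52,0],[-0.74,-0.52,0],[0,0,0],[0,0,0],[0,0,0],[0,0,0]]' --twist '[[0,0,0],[0,0,0],[0,0,-1],[0,0,-1],[0,0,-1],[0,0,-1],[0,0,-1],[0,0,-0.93]]' --gripper '[1,1,1,1,1,1,1,1]'

```text
time: 2.4
tool_pos: [0.4451, 0.1465, 0.4047]
ee_rot: [3.141, 0.0, -2.931]
wrist_force: [-0.0, 0.5, 0.5]
width: 0.0941
finger_force: 0.0
```

```bash
python3 - <<'E'
from h import *
im=robot.snapshot("wrist");m=robot.camera_model("wrist")
for n in ("lid_handle","case"): print(n,[(round(d["score"],2),np.round(d["centre"],4)) for d in robot.spot_point(n,"wrist")[:2]])
c=np.load("case.npy")
P=c2w(c,[(-.1,-.022,.11),(-.1,.022,.11),(-.074,.116,.13),(-.074,-.116,.13),(.074,.116,.13),(.074,-.116,.13)])
im=im[:,:,::-1].copy()
for u in proj(m,P): 
    cv2.circle(im,tuple(int(t) for t in np.clip(u,-999,999)),4,(255,0,255),1)
cv2.imwrite("pics/w1.png",im);print(proj(m,P).round(),robot.get_obs()["joint_positions"])
E
```

```text
lid_handle [(0.76, array([0.439 , 0.1469, 0.1093]))]
case [(0.8, array([0.5387, 0.1666, 0.0009]))]
[[260. 199.]
 [315. 200.]
 [436. 239.]
 [139. 237.]
 [415. 393.]
 [158. 391.]] [ 1.97335286e-01 -9.55953116e-02  1.55270239e+00  9.45991471e-05
  1.68429220e+00 -1.57867411e+00]
```

View pics/w1.png

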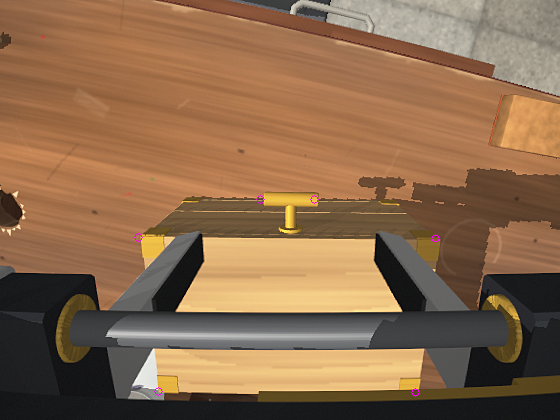

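The wrist picture shows the bar at (263–319, 199), about 3 px right of the fit, so the case is about 2 mm further to +y. I'll correct for that, go down over the bar and pinch it.

>>> play_rows --translation '[[0.07,0.04,0.7],[0,0,0.7],[0,0,0.7],[0,0,0.5],[0,0,0.27],[0,0,0],[0,0,0],[0,0,0]]' --twist '[[0,0,0],[0,0,0],[0,0,0],[0,0,0],[0,0,0],[0,0,0],[0,0,0],[0,0,0]]' --gripper '[1,1,1,1,1,1,-1,-1]'

```text
time: 3.35
tool_pos: [0.4425, 0.1479, 0.2915]
ee_rot: [3.142, 0.003, -2.935]
wrist_force: [-0.4, 0.1, 0.4]
width: 0.0818
finger_force: 0.0
```

>>> play_rows --translation '[[0,0,0],[0,0,0],[0,0,0],[0,0,0]]' --twist '[[0,0,0],[0,0,0],[0,0,0],[0,0,0]]' --gripper '[-1,-1,-1,-1]'

```text
time: 3.75
tool_pos: [0.442, 0.1478, 0.2901]
ee_rot: [3.142, 0.0, -2.934]
wrist_force: [0.6, 0.4, 0.9]
width: 0.0493
finger_force: 0.0
```

>>> play_rows --translation '[[0,0,0],[0,0,0],[0,0,0],[0,0,0]]' --twist '[[0,0,0],[0,0,0],[0,0,0],[0,0,0]]' --gripper '[-1,-1,-1,-1]'

```text
time: 4.15
tool_pos: [0.442, 0.1477, 0.29]
ee_rot: [-3.141, 0.0, -2.935]
wrist_force: [-0.1, -1.3, 0.8]
width: 0.0436
finger_force: 30.0
```

>>> play_rows --translation '[[-0.075,0,-0.184],[-0.075,0,-0.184],[-0.15,0,-0.368]]' --twist '[[0,0,0],[0,0,0],[0,0,0]]' --gripper '[-1,-1,-1]'

```text
time: 4.45
tool_pos: [0.4537, 0.1501, 0.3184]
ee_rot: [-3.141, -0.002, -2.935]
wrist_force: [3.6, -0.9, -5.0]
width: 0.0435
finger_force: 30.0
```

Gripped: width is 43.6 mm, and the forces are small. I'll follow the arc.

>>> play_rows --translation '[[-0.211,0,-0.336],[-0.211,0,-0.336],[-0.268,0,-0.294],[-0.268,0,-0.294],[-0.314,0,-0.243],[-0.314,0,-0.243],[-0.351,0,-0.185],[-0.351,0,-0.185]]' --twist '[[0,0,0],[0,0,0],[0,0,0],[0,0,0],[0,0,0],[0,0,0],[0,0,0],[0,0,0]]' --gripper '[-1,-1,-1,-1,-1,-1,-1,-1]'

```text
time: 5.25
tool_pos: [0.544, 0.1686, 0.4042]
ee_rot: [-3.14, -0.002, -2.935]
wrist_force: [1.1, -3.3, -6.1]
width: 0.0435
finger_force: 30.0
```

>>> play_rows --translation '[[-0.379,0,-0.121],[-0.379,0,-0.121],[-0.393,0,-0.054],[-0.393,0,-0.054],[-0.398,0,0.016],[-0.398,0,0.016],[0,0,0],[0,0,0]]' --twist '[[0,0,0],[0,0,0],[0,0,0],[0,0,0],[0,0,0],[0,0,0],[0,0,0],[0,0,0]]' --gripper '[-1,-1,-1,-1,-1,-1,-1,-1]'

```text
time: 6.05
tool_pos: [0.6354, 0.1872, 0.4175]
ee_rot: [-3.139, 0.001, -2.936]
wrist_force: [1.0, -5.7, 0.1]
width: 0.0439
finger_force: 30.0
```

>>> play_rows --translation '[[-0.388,0,0.084],[-0.388,0,0.084],[0,0,0],[0,0,0],[0,0,0],[0,0,0],[0,0,-0.4],[0,0,-0.8]]' --twist '[[0,0,0],[0,0,0],[0,0,0],[0,0,0],[0,0,0],[0,0,0],[0,0,0],[0,0,0]]' --gripper '[-1,-1,-1,1,1,1,1,1]'

```text
time: 6.85
tool_pos: [0.665, 0.1953, 0.4544]
ee_rot: [3.141, -0.008, -2.933]
wrist_force: [-0.2, -0.2, 0.4]
width: 0.0803
finger_force: 0.0
```

>>> play_rows --translation '[[0.5,0,-0.6],[0.9,0,0],[0.9,0,0],[0.9,0,0],[0.9,0,0],[0.9,0,0],[0.9,0,0]]' --twist '[[0,0,0],[0,0,0],[0,0,0],[0,0,0],[0,0,0],[0,0,0],[0,0,0]]' --gripper '[1,1,1,1,1,1,1]'

```text
time: 7.55
tool_pos: [0.4322, 0.1462, 0.4819]
ee_rot: [3.141, 0.0, -2.933]
wrist_force: [0.1, -0.1, 0.6]
width: 0.0939
finger_force: 0.0
```

```bash
python3 - <<'E'
from h import *
print(state()[0].round(4),robot.get_obs()["joint_positions"])
ims=[]
for cam in ("scene","wrist","side"):
    im=robot.snapshot(cam)[:,:,::-1];ims.append(im)
    for n in ("gouge","chisel","v_tool","gouge_edge","lid_handle"):
        print(cam,n,[(round(d["score"],2),np.round(d["centre"],4)) for d in robot.spot_point(n,cam)[:3]])
a=cv2.resize(ims[0][130:255,160:320],(512,400));
cv2.imwrite("pics/sw.png",np.hstack([cv2.resize(ims[1],(480,360)),cv2.resize(ims[0][140:260,170:276],(318,360))]))
c=np.array([.540,.168,.207]);np.save("case.npy",c)
for y in (-.072,0,.072): print(y,c2w(c,(-.014,y,.081)).round(4))
E
```

```text
[0.4322 0.1462 0.4819] [ 2.01497837e-01 -1.24914074e-01  1.42766113e+00  1.00312058e-03
  1.83871225e+00 -1.57725796e+00]
scene gouge [(0.57, array([0.5115, 0.2331, 0.0795]))]
scene chisel [(0.47, array([0.5382, 0.0921, 0.0783]))]
scene v_tool [(0.6, array([0.5236, 0.1632, 0.0765]))]
scene gouge_edge []
scene lid_handle [(0.88, array([0.6932, 0.2031, 0.2163]))]
wrist gouge [(0.81, array([0.5088, 0.2324, 0.0799]))]
wrist chisel [(0.72, array([0.534 , 0.0884, 0.0901]))]
wrist v_tool [(0.93, array([0.5195, 0.1585, 0.0824]))]
wrist gouge_edge []
wrist lid_handle []
side gouge [(0.67, array([0.5083, 0.2314, 0.0801]))]
side chisel [(0.63, array([0.539 , 0.0932, 0.0823]))]
side v_tool [(0.64, array([0.5232, 0.1595, 0.0773]))]
side gouge_edge [(0.78, array([0.5859, 0.2502, 0.017 ]))]
side lid_handle [(0.79, array([0.6963, 0.1961, 0.2242]))]
-0.072 [[0.5411 0.0947 0.081 ]]
0 [[0.5263 0.1651 0.081 ]]
0.072 [[0.5115 0.2356 0.081 ]]
```

View pics/sw.png

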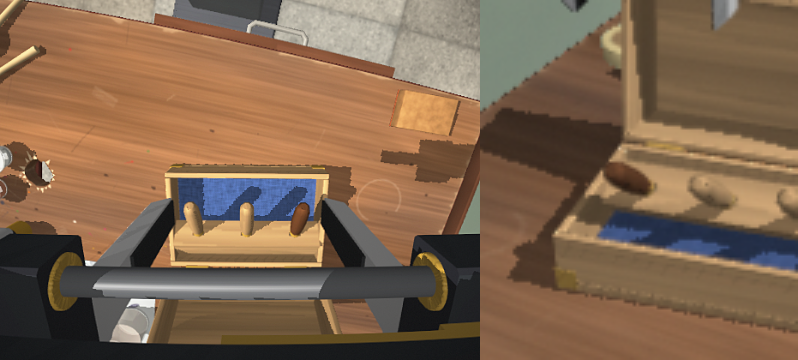

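The scene view shows the lid standing open, and the detector puts the pull at about (0.694, 0.20, 0.22), which fits the stop. The dark gouge is the left (+y) tool, at wrist-picture (300, 217). The rack rises towards the back, so a vertical pinch across the case's y at mid-handle is clear of it.

>>> play_rows --translation '[[-0.59,0.43,0],[-0.59,0.43,0],[-0.59,0.44,0.6],[-0.6,0.44,0.7],[0,0,0.7],[0,0,0.7],[0,0,0.6],[0,0,0]]' --twist '[[0,0,0],[0,0,0],[0,0,0],[0,0,0],[0,0,0],[0,0,0],[0,0,0],[0,0,0]]' --gripper '[0,0,0,0,0,0,0,0]'

```text
time: 9.25
tool_pos: [0.512, 0.2336, 0.3454]
ee_rot: [-3.141, -0.009, -2.934]
wrist_force: [-0.6, 0.8, -0.5]
width: 0.0468
finger_force: 0.0
```

```bash
python3 - <<'E'
from h import *
p,R,o=state();print(p.round(4),o["width"])
im=robot.snapshot("wrist");m=robot.camera_model("wrist")
for n in ("gouge","v_tool"): print(n,[(round(d["score"],2),np.round(d["centre"],4)) for d in robot.spot_point(n,"wrist")[:2]])
c=np.load("case.npy");d=np.array([.743,0,-.669])
o=np.array([-.014,.072,.081])
P=c2w(c,[o,o-.038*d,o+.037*d,o*[1,0,1],o*[1,0,1]-.038*d,(-.074,.116,.056),(-.074,-.116,.056)])
im=im[:,:,::-1].copy()
for u in proj(m,P): cv2.circle(im,tuple(int(t) for t in np.clip(u,-999,999)),4,(255,0,255),1)
cv2.imwrite("pics/w2.png",im);print(proj(m,P).round())
E
```

```text
[0.512  0.2336 0.3454] 0.046813123771423756
gouge [(0.78, array([0.5124, 0.2321, 0.0817]))]
v_tool [(0.58, array([0.5217, 0.1606, 0.081 ]))]
[[291. 213.]
 [291. 182.]
 [291. 237.]
 [193. 213.]
 [180. 182.]
 [348. 129.]
 [ 53. 131.]]
```

View pics/w2.png

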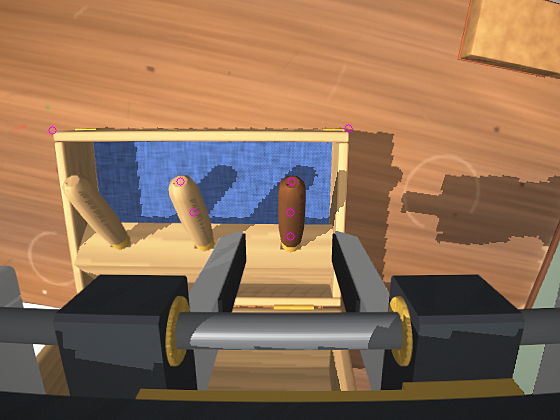

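The wrist picture shows the dark handle on the model axis, at (291, 176–245) against a predicted x of 291. The fingers straddle it with their centre at about 289. I'll go down and close.

>>> play_rows --translation '[[0,0.05,0.6],[0,0,0.6],[0,0,0.5],[0,0,0.3],[0,0,0.15],[0,0,0],[0,0,0],[0,0,0]]' --twist '[[0,0,0],[0,0,0],[0,0,0],[0,0,0],[0,0,0],[0,0,0],[0,0,0],[0,0,0]]' --gripper '[0,0,0,0,0,0,0,-1]'

```text
time: 10.2
tool_pos: [0.5128, 0.2359, 0.2655]
ee_rot: [3.141, 0.003, -2.934]
wrist_force: [-0.3, -0.2, 1.1]
width: 0.0419
finger_force: 0.0
```

>>> play_rows --translation '[[0,0,0],[0,0,0],[0,0,0],[0,0,0],[0,0,0],[0,0,0],[0,0,0]]' --twist '[[0,0,0],[0,0,0],[0,0,0],[0,0,0],[0,0,0],[0,0,0],[0,0,0]]' --gripper '[-1,-1,-1,-1,-1,-1,-1]'

```text
time: 10.9
tool_pos: [0.5124, 0.2358, 0.2642]
ee_rot: [3.141, 0.0, -2.934]
wrist_force: [0.6, 0.8, 2.7]
width: 0.0184
finger_force: 30.0
```

>>> play_rows --translation '[[0.15,0,-0.135],[0.15,0,-0.135],[0.15,0,-0.135]]' --twist '[[0,0,0],[0,0,0],[0,0,0]]' --gripper '[-1,-1,-1]'

```text
time: 11.2
tool_pos: [0.4943, 0.2319, 0.2808]
ee_rot: [-3.142, 0.0, -2.934]
wrist_force: [1.9, 0.0, 0.8]
width: 0.0187
finger_force: 30.0
```

Forces are low, so I'll keep drawing along the axis to about 95 mm in total.

>>> play_rows --translation '[[0.19,0,-0.17],[0.19,0,-0.17],[0.19,0,-0.17],[0.19,0,-0.17],[0.19,0,-0.17],[0.19,0,-0.17],[0.19,0,-0.17],[0,0,0]]' --twist '[[0,0,0],[0,0,0],[0,0,0],[0,0,0],[0,0,0],[0,0,0],[0,0,0],[0,0,0]]' --gripper '[-1,-1,-1,-1,-1,-1,-1,-1]'

```text
time: 12.0
tool_pos: [0.4421, 0.2211, 0.3292]
ee_rot: [3.141, 0.002, -2.934]
wrist_force: [0.4, 0.1, -0.9]
width: 0.0186
finger_force: 30.0
```

```bash
python3 - <<'E'
from h import *
p,R,o=state();print(p.round(4),o["width"],o["wrist_force"])
im={}
for cam in ("wrist","side","scene"):
    im[cam]=robot.snapshot(cam)[:,:,::-1]
    for n in ("gouge","gouge_edge"): print(cam,n,[(round(d["score"],2),np.round(d["centre"],4)) for d in robot.spot_point(n,cam)[:2]])
cv2.imwrite("pics/s3.png",np.hstack([cv2.resize(im["side"][120:300,180:380],(400,360)),cv2.resize(im["scene"][100:260,150:320],(382,360))]))
E
```

```text
[0.4421 0.2211 0.3292] 0.018566138473014627 [ 0.35834688  0.06665209 -0.87473459]
wrist gouge [(0.64, array([0.4406, 0.2191, 0.146 ])), (0.38, array([0.534 , 0.0902, 0.0858]))]
wrist gouge_edge [(0.73, array([0.5105, 0.2339, 0.0776]))]
side gouge [(0.71, array([0.4379, 0.22  , 0.1409])), (0.28, array([ 0.6592, -0.2113, -0.0026]))]
side gouge_edge [(0.7, array([0.5128, 0.2388, 0.0807])), (0.42, array([0.5249, 0.164 , 0.078 ]))]
scene gouge [(0.67, array([0.4402, 0.2184, 0.1419]))]
scene gouge_edge [(0.7, array([0.5084, 0.2366, 0.0761]))]
```

View pics/s3.png

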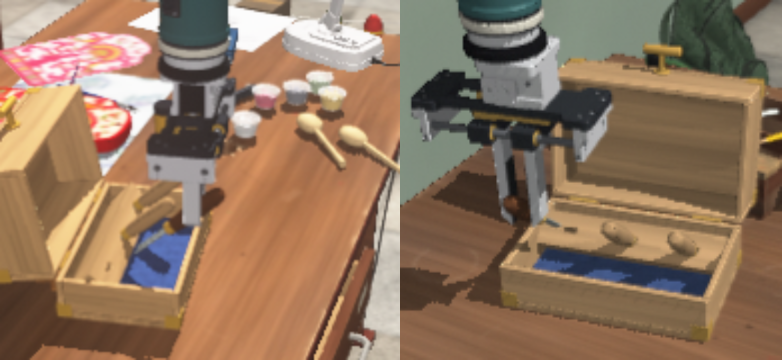

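The pictures show the gouge clear of its socket, with origin at (0.440, 0.219, 0.143) and edge at (0.511, 0.236, 0.078), which is 41.6° below level. The pale tools are seated and the lid is open. I'll raise it, back off and tilt it level.

>>> play_rows --translation '[[0.2,0,-0.4],[0.5,0,-0.65],[0.6,0,-0.65],[0.6,0,-0.65],[0.6,0,-0.6],[0.4,0,-0.3],[0,0,0]]' --twist '[[0,0,0],[0,0,0],[0,0,0],[0,0,0],[0,0,0],[0,0,0],[0,0,0]]' --gripper '[-1,-1,-1,-1,-1,-1,-1]'

```text
time: 13.15
tool_pos: [0.328, 0.197, 0.4606]
ee_rot: [3.14, 0.006, -2.934]
wrist_force: [-0.3, 0.5, 0.4]
width: 0.0188
finger_force: 30.0
```

>>> play_rows --translation '[[0,0,0],[0,0,0],[0,0,0],[0,0,0],[0,0,0],[0,0,0],[0,0,0],[0,0,0]]' --twist '[[0,-0.6,0],[0,-0.7,0],[0,-0.7,0],[0,-0.7,0],[0,-0.7,0],[0,-0.7,0],[0,-0.7,0],[0,-0.7,0]]' --gripper '[-1,-1,-1,-1,-1,-1,-1,-1]'

```text
time: 13.95
tool_pos: [0.33, 0.1974, 0.4561]
ee_rot: [-3.141, 0.55, -2.934]
wrist_force: [1.0, -0.2, -0.7]
width: 0.0189
finger_force: 30.0
```

>>> play_rows --translation '[[0,0,0],[0,0,0],[0,0,0],[0,0,0],[0,0,0],[0,0,0],[0,0,0],[0,0,0]]' --twist '[[0,-0.7,0],[0,-0.7,0],[0,-0.4,0],[0,0,0],[0,0,0],[0,0,0],[0,0,0],[0,0,0]]' --gripper '[-1,-1,-1,-1,-1,-1,-1,-1]'

```text
time: 14.75
tool_pos: [0.3294, 0.1972, 0.4578]
ee_rot: [3.142, 0.73, -2.935]
wrist_force: [0.2, 0.2, -0.3]
width: 0.0188
finger_force: 30.0
```

```bash
python3 - <<'E'
from h import *
p,R,o=state();print(p.round(4),o["width"],o["wrist_force"],R.as_matrix().round(3))
print("grasp",(p+R.apply([0,0,.18])).round(4),"expected axis",R.apply([-.743,0,.669]).round(3))
im={}
for cam in ("wrist","side","scene"):
    im[cam]=robot.snapshot(cam)[:,:,::-1]
    for n in ("gouge","gouge_edge","chisel","v_tool","lid_handle"): print(cam,n,[(round(d["score"],2),np.round(d["centre"],4)) for d in robot.spot_point(n,cam)[:2]])
cv2.imwrite("pics/s4.png",np.hstack([cv2.resize(im["side"][80:300,180:400],(400,400)),cv2.resize(im["scene"][60:260,120:320],(400,400))]))
cv2.imwrite("pics/s4side.png",im["side"])
E
```

```text
[0.3294 0.1972 0.4578] 0.018823148802612197 [ 0.24866338  0.19147354 -0.30914634] [[-0.729 -0.206  0.652]
 [-0.153  0.979  0.137]
 [-0.667  0.    -0.745]]
grasp [0.4468 0.2219 0.3236] expected axis [ 0.978  0.206 -0.003]
wrist gouge [(0.79, array([0.4504, 0.22  , 0.3197]))]
wrist gouge_edge [(0.79, array([0.5407, 0.2386, 0.3155]))]
wrist chisel [(0.86, array([0.5349, 0.0925, 0.0859]))]
wrist v_tool [(0.84, array([0.5209, 0.161 , 0.0814]))]
wrist lid_handle [(0.96, array([0.6921, 0.1969, 0.2189])), (0.33, array([0.6129, 0.1862, 0.0546]))]
side gouge [(0.71, array([0.4442, 0.2206, 0.318 ]))]
side gouge_edge [(0.62, array([0.5429, 0.2423, 0.3161]))]
side chisel [(0.58, array([0.5429, 0.0903, 0.0809]))]
side v_tool [(0.56, array([0.5219, 0.1618, 0.0782]))]
side lid_handle []
scene gouge [(0.65, array([0.5388, 0.0939, 0.0779])), (0.63, array([0.4497, 0.2216, 0.3172]))]
scene gouge_edge []
scene chisel [(0.59, array([0.5386, 0.0914, 0.0778])), (0.34, array([0.5399, 0.1656, 0.0037]))]
scene v_tool [(0.55, array([0.521 , 0.1625, 0.0777]))]
scene lid_handle [(0.7, array([0.6961, 0.2025, 0.2132]))]
```

View pics/s4.png

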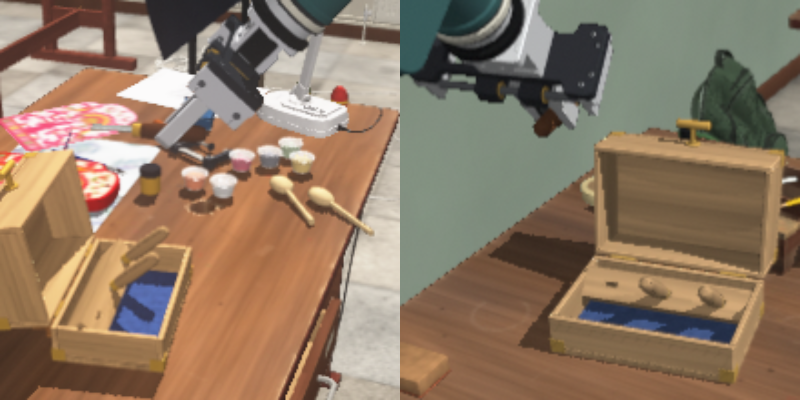

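The pictures show the gouge held level at about z = 0.32: origin 0.318, edge 0.316, and about 0.2° off level by the arm's own pose. The lid is on its stop and both pale tools are seated, so I'm handing it in.

```bash
python3 -c "
from bench import robot
o=robot.get_obs();print(o['time'],o['tool_pos'],max(map(abs,o['qvel'])),o['width']);print(robot.close_job())"
```

```text
15.65 [0.3291828  0.19720278 0.45776146] 0.0010821763645939395 0.018242735257345273
the job is handed in; nothing more can be done
None
```

The job is handed in at 15.65 s: the lid rests open on its stop, and the gouge is held level and still about 0.32 m above the table, with both pale-handled tools still seated and nothing on the bench touched.

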